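Take a picket spacing off the gauge with sprung dividers

TASK

Turn the black knob of the spacing gauge until the sliding pointer stands at the brass rider's tip, and let go of the knob. Then lift the sprung dividers, points down, out of the wooden block, squeeze them until their two points match the two scribed lines on top of the gauge's fingers, and finish still holding them squeezed and steady there, one point close above each line, without leaning them on the gauge. Leave the other tools and offcuts on the bench where they lie.

Things in the scene. Friction and masses are not known exactly. Their poses are not given: they have to be found in the camera images.
- datum_line (a point): Middle of the black scribed line on the flat top of the gauge's fixed aluminium finger, 42 mm above the bench. The line runs 17 mm either way along the point's x. The point's y points along the slide's travel: from fixed finger to sliding finger and on to the knob. z is up. Each finger measures 42 mm (x) by 16 mm (y).
- slide_line (a point): Middle of the same line on the sliding finger, 42 mm above the bench, same axes as datum_line. The slide moves along the gauge's y; the spacing of the two lines can be 28 to 58 mm.
- pointer (a point): Tip of the small brass pointer on the sliding finger, pointing to the gauge's +x, 27 mm above the bench, at the same place along the travel as slide_line. Axes as datum_line.
- mark (a point): Tip of the brass rider, a 12 mm wide saddle clamped over the scale at the gauge's +x edge; it never moves. Its tip points to the gauge's -x, at the pointer. Axes as datum_line. The pointer is at the mark when the two tips face one another: equal places along the gauge's y (they stay 2 mm apart in x).
- knob_grip (a point): Black fluted round knob, 36 mm across, 37 to 61 mm above the bench, upright axis, 133 mm along +y from datum_line. This point: on its axis, 50 mm above the bench. It drives the slide by rack and pinion, 10 mm per rad; clockwise from above brings the sliding finger towards the fixed one (-y). Needs 0.05 N m, stays where left. At the start the pointer is 8 to 24 mm too far towards the knob.
- knob (a joint): Angle of the knob in rad, 0 to 3, anticlockwise from above counts up; spacing of the two lines = 28 mm + 10 mm per rad.
- dividers_grip (a point): Midway between the ribbed thumb bosses on the outsides of the dividers' legs, the place to squeeze: 56 mm above the points, 62 mm above the bench at the start; the bow's top is 43 mm above it. The legs open along the point's y, z is up; either way round is the same. Bosses: round, 14 mm tall, 16 mm long in x, 49 mm over their outsides at rest.
- point_a (a point): Point of the leg on the dividers' +y side (the very tip). At rest the points are 67 mm apart.
- point_b (a point): Point of the leg on the dividers' -y side.
- leg_a (a joint): Squeeze of the dividers in rad: 0 at rest (open), at most 0.30; both legs move alike. Distance between the points = 14 mm + 184 mm x sin(0.29 - value); width over the bosses = 30 mm + 68 mm x sin(0.29 - value): 1 mm of grip closes the points by 2.7 mm. The spring pushes back with 3 N on each boss at the start, 11 N when nearly closed.
- dividers: Sprung dividers of bright steel, like stout tweezers, 98 mm tall, about 90 g, no locking screw, standing points down, bow up, in the slot of the wooden block. Origin midway between the points at rest, y along the opening of the legs, z up to the bow.
- gauge: Spacing gauge with slide and knob: a grey slab 90 (x) by 230 (y) by 20 mm high, fixed to the bench, with two fingers whose tops are 42 mm above the bench. Origin at the middle of the slab's underside, 55 mm along +y from datum_line.
- block: Wooden tool block, 75 x 120 x 34 mm high, fixed to the bench. Origin at the middle of its underside; the slot (10.5 mm wide, 28 mm deep) lies 16 mm to its +x side and runs along its y. Four short punches stand in a row 38 mm to -x of the slot, tops 64 to 74 mm above the bench.
- wire_brush: Bystander: wire brush, wooden back 150 mm long, 38 mm high.
- magnet: Bystander: square welding magnet, 75 x 75 x 20 mm.
- angle_offcut: Bystander: angle-iron offcut, 110 x 40 x 40 mm.
- tube_offcut: Bystander: square tube offcut, 90 x 40 x 40 mm.
- chip_hammer: Bystander: hammer, 260 mm long, lying.
- g_clamp: Bystander: G-clamp lying flat, about 170 x 105 mm, 20 mm high.
- flat_offcut: Bystander: flat bar offcut, 140 x 30 x 6 mm.
Not all that is in view belongs to the job. What is meant by the block is not purple, and is the smaller of those in its own colour.

How it is judged:
By the outcome, as a careful person would: the job done as asked, in the order asked, and still so for the second after the job is handed in, while the arm keeps its last pose, push and grip.
It also fails if it takes over 61 s, if anything falls off the work surface, if the arm or the gripper's body presses on something with over 40 N, if the wrist force passes 120 N, or if a joint passes its speed limit or range.

ROBOT

A 7-joint arm with a two-finger parallel gripper is mounted at the origin on the work surface. World frame = base frame: x ahead of the robot, y to its left, z up, the work surface at z = 0. Lengths are in m, angles in rad, forces in N, time in s.
With the tool pointing down it reaches from about 0.4 to 0.875 m from the base axis. Payload 4.4 kg.
Tool frame: the origin (TCP) lies on the centre line of the jaws, within the pads' length; the fingertips stand 25 mm ahead of it and the grasp point (between the pads) lies 6 mm ahead of it; z points along the fingers, x is the direction in which the jaws open and shut, and the axes are right-handed (so a half turn about z gives the same grasp; the last joint's range is limited). The gripper opens to 85 mm and grips with 20 to 120 N. Pads are 22 mm wide; open, the fingers measure 114 mm over their backs; the gripper's body (76 mm by 85 mm) begins 54 mm behind the grasp point. The pads swing forward as they close: fully open they stand 13 mm farther back than shut.
Start: joints at [-1.316, 0.628, 0.038, 1.517, -0.027, 0.996, -0.02], TCP at [0.205, 0.617, 0.256] pointing down, gripper open.
Joint ranges: [-3.06, 3.06], [-0.37, 2.12], [-1.25, 1.32], [0.18, 2.47], [-1.1, 4.24], [0.23, 1.98], [-2.94, 2.94]. Speed limits (rad/s): [2.57, 2.57, 3.14, 3.14, 3.14, 3.14, 3.14].

INTERFACE

Orientations are given as a rotation vector (axis times angle).
In Python, from plant import r gives the robot as it stands. The module is installed in compiled form; this text tells all that it offers.
- The arm moves only by the tool play_rows, never from a script. Its arguments are lists of equal length, an entry for each row: "travel": the shift along the tool's x, y, z in mm, a list of three; "roll": the turn about the tool's z in rad. In form: {"travel": [[x, y, z], ...], "roll": [roll, ...]}. A call has 1 to 20 rows; each row shifts and turns the commanded pose from where the row before left it, along the tool's axes as they then stand; what a row does not reach is not made up. A row lasts 1/10 s, in which the tool goes at most 50 mm and 8.59 degrees, less where a joint would pass 70% of its speed; a pose out of reach is approached as far as the arm can. A call is refused whole if a number of a shift passes 50 or a number of a turn 0.15, either way. A call with a gripper value outside its range is refused whole. "hand" is the closure, from 0 (fully open) to 1 (shut), set as the call begins (left out, the last holds). The fingers move at their own pace and stop on an object; the grip force is fixed at half the most. Time passes only in rows, so rows that do not move let the fingers close. It gives the time, the measured TCP pose, the force and the opening at its end, in the units of the state.
- r.observe(): the state, without advancing time (a new reading comes with each control period).
- r.get_image(name): name is "scene" or "side" or "wrist"; returns the picture (480x640x3 uint8, red, green, blue); there is no depth.
- r.get_calibration(name): a dict with "fx", "fy", "cx", "cy" (pixels), "rvec" (rotation vector, rad) and "tvec" (3), from world to camera coordinates, as OpenCV has them. Camera axes: x right, y down, z forward; pixel columns grow to the right and rows downward; lengths in m; the calibration is good to about 2 mm. A picture is of the moment at which its call begins: read the wrist's pose just before it. get_calibration takes no time and is no camera call; for the wrist camera it gives the pose at the moment of the call.
- r.hand_in(): hands the job in, once; it reports no verdict.
Trained networks look in the newest picture that a camera, given by its name, has taken for a name from the list of things; names that differ only in an ending like _2 or _b are one class to them, and where a whole thing is asked for, a point or a joint stands for the part that bears it (a point fixed in the world has none). Each returns a list of dicts, best first, with "conf" (0 to 1); they miss things now and then, are a little off and sometimes report something else, mostly with a low value. They report only what shows in the picture. A call takes as long as a camera call. They do not tell look-alikes from the thing itself.
- r.outline_of(camera, query): "region" (480x640 bool, what is visible of it) and "at" ([row, column] in pixels, amid what is visible of it).
The state is a dict: "time": time; "q": joint angles; "dq": joint speeds; "effort": joint torques, N m; "ee_pos": TCP position; "ee_rot": TCP orientation; "force": force on the tool from outside, world axes, zero at the start; "moment": the same for the moment, N m; "grip_width": finger opening in m.
Only numpy, scipy, OpenCV 4.12 (cv2) and the standard library are available. Lean on these libraries where they do the work, as an engineer would, in place of code of your own. Each camera call takes 0.05 s, during which the arm holds its last target.

## Working session

There is one attempt and no reset: what is moved stays moved. The work goes in short steps, Python scripts to look and compute and a tool call to move; the robot and the scene stay as the last step left them, time stands still between calls to the robot, and variables do not carry over. Pictures are saved under pics/ and viewed, and the job is handed in when it is done.

Besides the shell and the picture viewer there is one more tool, called after "Emit:" as name([rows], argument=value, ...), one row to a line, values as JSON. play_rows: Moves the arm, as the interface text tells. Its arguments: {"type":"object","properties":{"travel":{"type":"array","items":{"type":"array","items":{"type":"number"}}},"roll":{"type":"array","items":{"type":"number"}},"hand":{"type":"number"}},"required":["travel","roll"]}

```bash
mkdir -p pics; ls; python3 - <<'E'
from plant import r
import cv2
o=r.observe(); print(o)
for n in ["scene","side","wrist"]:
    im=r.get_image(n); cv2.imwrite(f"pics/{n}0.png",im[:,:,::-1]); print(n,r.get_calibration(n))
E
```

```text
pics
{'time': 0.0, 'q': array([-1.31576584,  0.62933653,  0.03838085,  1.51839037, -0.02699393,
        0.99627177, -0.02001037]), 'dq': array([-3.69369146e-04,  1.09621043e-04, -2.39780215e-04,  1.03670069e-03,
        9.96240739e-04,  8.25770207e-06, -5.47675475e-04]), 'effort': array([-3.03602437e-04, -5.63402760e+01,  1.22625243e+00, -1.93442023e+01,
        1.10078513e-02,  1.04314418e-02,  2.09005617e-05]), 'ee_pos': array([0.20473807, 0.61630128, 0.25538698]), 'ee_rot': array([ 2.54681506e+00,  1.83750234e+00, -2.41241194e-03]), 'force': array([ 0.381016  , -0.39218224,  0.22732502]), 'moment': array([-0.01760407, -0.00770579, -0.03077278]), 'grip_width': 0.08498787359519606}
scene {'fx': 438.635986244085, 'fy': 438.635986244085, 'cx': 320.02602590781987, 'cy': 226.94188313749203, 'rvec': array([ 2.15896326,  0.59454219, -0.31675049]), 'tvec': array([-0.46964958, -0.11187039,  1.2308976 ])}
side {'fx': 453.32061990280977, 'fy': 453.32061990280977, 'cx': 322.814479400306, 'cy': 242.96304344833516, 'rvec': array([ 2.38697181, -0.20420985,  0.10484065]), 'tvec': array([-0.52842283,  0.12570492,  1.02272917])}
wrist {'fx': 387.14669377291074, 'fy': 387.14669377291074, 'cx': 317.43937307624896, 'cy': 235.65898768117447, 'rvec': array([-2.35131947, -1.69817976, -0.24196286]), 'tvec': array([-0.64981559, -0.03745126,  0.37761397])}
```

View pics/scene0.png

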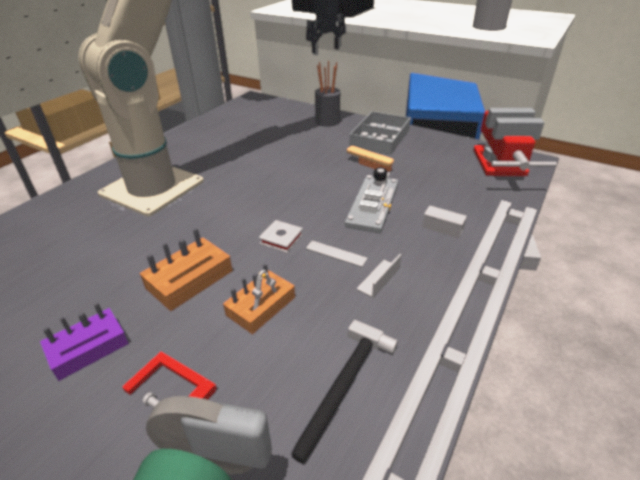

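View pics/side0.png

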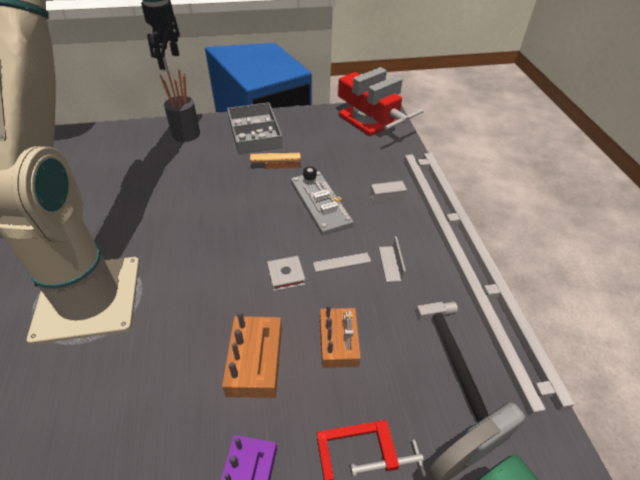

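View pics/wrist0.png

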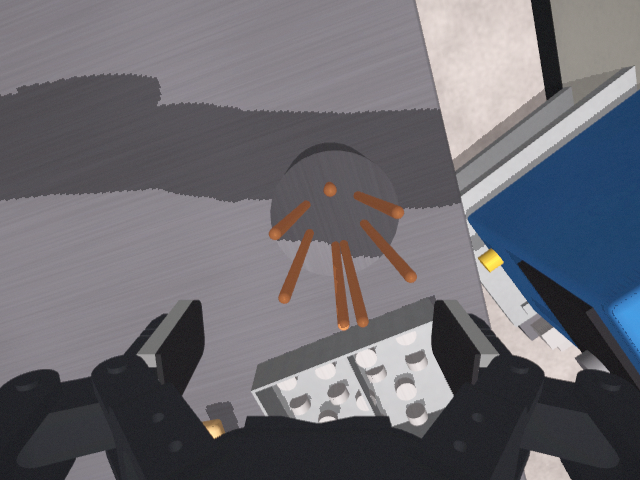

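```bash
cat > h.py <<'E'
import numpy as np, cv2
from scipy.spatial.transform import Rotation as R
def P(c,X):
    X=np.atleast_2d(np.asarray(X,float))
    Y=X@R.from_rotvec(c['rvec']).as_matrix().T+c['tvec']
    return np.c_[c['fx']*Y[:,0]/Y[:,2]+c['cx'],c['fy']*Y[:,1]/Y[:,2]+c['cy']]
def ray(c,uv):
    M=R.from_rotvec(c['rvec']).as_matrix()
    d=M.T@np.array([(uv[0]-c['cx'])/c['fx'],(uv[1]-c['cy'])/c['fy'],1.]); o=-M.T@c['tvec']
    return o,d/np.linalg.norm(d)
def onz(c,uv,z):
    o,d=ray(c,uv); return o+d*(z-o[2])/d[2]
def tri(rs):
    A=np.zeros((3,3));b=np.zeros(3)
    for o,d in rs:
        Q=np.eye(3)-np.outer(d,d);A+=Q;b+=Q@o
    X=np.linalg.solve(A,b); return X,[np.linalg.norm((np.eye(3)-np.outer(d,d))@(X-o)) for o,d in rs]
E
python3 - <<'E'
from plant import r
from h import *
cs=r.get_calibration("scene");cd=r.get_calibration("side");cw=r.get_calibration("wrist")
for n,a,b,z in [("knob",(380,174),(310,173),.055),("div",(264,275),(349,318),.09),("blockB",(260,297),(340,330),.034)]:
    print(n,onz(cs,a,z),onz(cd,b,z),tri([ray(cs,a),ray(cd,b)]))
for n in ["scene","side"]:
  for q in ["knob","gauge","dividers","datum_line","slide_line","mark","pointer","dividers_grip","block","wire_brush"]:
    L=r.outline_of(n,q)
    print(n,q,[(round(l['conf'],2),np.round(l['at']),int(l['region'].sum())) for l in L[:3]])
o=r.observe();M=R.from_rotvec(o['ee_rot']).as_matrix();print(M,o['time'])
Rw=R.from_rotvec(cw['rvec']).as_matrix(); print('cam in tool',M.T@(-Rw.T@cw['tvec']-o['ee_pos']),'\n',M.T@Rw.T)
E
```

```text
knob [0.558311   0.29290053 0.055     ] [0.5537735  0.30009568 0.055     ] (array([0.55423202, 0.30437702, 0.04958217]), [np.float64(0.0015934408375173211), np.float64(0.0015934408375172836)])
div [ 0.55188338 -0.20023921  0.09      ] [ 0.55097976 -0.20484172  0.09      ] (array([ 0.55167756, -0.20193082,  0.08902846]), [np.float64(0.0019551888280491753), np.float64(0.0019551888280490743)])
blockB [ 0.54186069 -0.20831002  0.034     ] [ 0.53753257 -0.19486916  0.034     ] (array([ 0.53728142, -0.19824891,  0.02916759]), [np.float64(0.005425594243017257), np.float64(0.005425594243017279)])
scene knob [(0.64, array([172., 380.]), 190)]
scene gauge [(0.62, array([201., 371.]), 2069)]
scene dividers [(0.58, array([284., 265.]), 357), (0.24, array([373., 177.]), 1586)]
scene datum_line [(0.83, array([201., 373.]), 2086)]
scene slide_line [(0.74, array([382., 344.]), 3112), (0.64, array([193., 373.]), 210), (0.19, array([294., 258.]), 182)]
scene mark []
scene pointer [(0.57, array([384., 344.]), 2973), (0.56, array([193., 374.]), 209)]
scene dividers_grip [(0.91, array([285., 262.]), 345)
[... 535 characters left out ...]
.]), 198), (0.22, array([172., 305.]), 201)]
side dividers_grip [(0.78, array([326., 349.]), 243)]
side block [(0.86, array([355., 251.]), 4183), (0.83, array([456., 252.]), 1984), (0.59, array([337., 337.]), 1903)]
side wire_brush [(0.68, array([160., 276.]), 666), (0.55, array([339., 334.]), 1980), (0.52, array([194., 317.]), 140)]
[[ 3.15385082e-01  9.48963775e-01 -5.26594890e-05]
 [ 9.48963775e-01 -3.15385084e-01 -3.80351170e-05]
 [-5.27019657e-05 -3.79762390e-05 -9.99999998e-01]] 1.15
cam in tool [ 0.00016458 -0.07057788 -0.11592504] 
 [[ 9.99999069e-01  1.13887508e-03 -7.51712463e-04]
 [-8.81985683e-04  9.59769205e-01  2.80788701e-01]
 [ 1.04125373e-03 -2.80787777e-01  9.59769316e-01]]
```

Emit:
play_rows([
  [-17, 32, -2],
  [-17, 32, -2],
  [-17, 32, -2],
  [-17, 32, -2],
  [-17, 32, 0],
  [-17, 32, 0],
  [-17, 32, 0],
  [-17, 32, 0],
  [-17, 32, 0],
  [-17, 32, 0],
  [-17, 32, 0],
  [-17, 32, 0],
  [-17, 32, 0],
  [-17, 28, 0],
], roll=[0, 0, 0, 0, 0, 0, 0, 0, 0, 0, 0, 0, 0, 0])

```text
time: 2.55
ee_pos: [0.5526, 0.2495, 0.2644]
ee_rot: [2.548, 1.837, 0.001]
force: [-0.5, 0.8, 0.5]
grip_width: 0.0853
```

```bash
cat > snap.py <<'E'
import sys,pickle
from plant import r
from h import *
tag=sys.argv[1]
for n in sys.argv[2:]:
    o=r.observe();c=r.get_calibration(n);im=r.get_image(n)
    cv2.imwrite(f"pics/{n}{tag}.png",im[:,:,::-1]); pickle.dump((o,c),open(f"pics/{n}{tag}.pkl","wb"))
print(o['time'],o['ee_pos'].round(4),R.from_rotvec(o['ee_rot']).as_matrix()[:2,0].round(3),o['force'].round(2),o['grip_width'],o['q'].round(3))
E
python3 snap.py 1 wrist
```

```text
2.55 [0.5526 0.2495 0.2644] [0.316 0.949] [-0.52  0.8   0.54] 0.0853342859115516 [-0.504  0.555  0.053  1.637 -0.034  0.949  0.81 ]
```

View pics/wrist1.png

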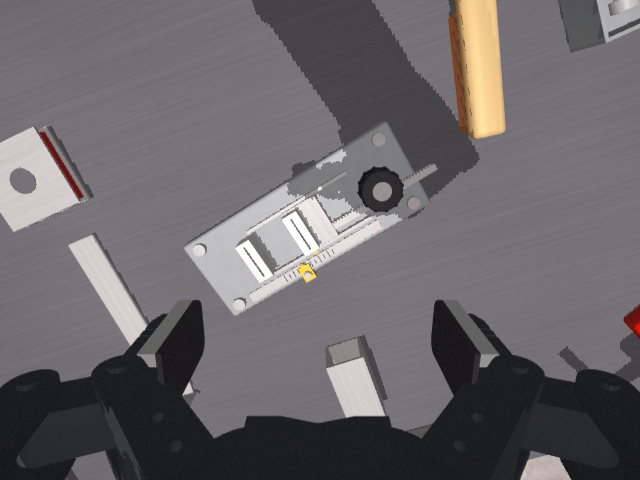

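```bash
python3 - <<'E'
import cv2
im=cv2.imread('pics/wrist1.png')[180:300,220:340]
cv2.imwrite('pics/z1.png',cv2.resize(im,None,fx=5,fy=5,interpolation=cv2.INTER_CUBIC))
from h import *
import pickle
o,c=pickle.load(open('pics/wrist1.pkl','rb'))
for n,p,z in [('knob',(381,189),.061),('datum',(257,260),.042),('slide',(302,231),.042)]: print(n,onz(c,p,z))
cor=[(185,249),(385,123),(428,207),(236,315)]
print([onz(c,p,.02).round(4) for p in cor])
print('brush',[onz(c,p,.038).round(3) for p in [(470,137),(505,133),(457,0)]])
E
```

```text
knob [0.55310478 0.30570559 0.061     ]
datum [0.58476368 0.18026968 0.042     ]
slide [0.5714902 0.2290879 0.042    ]
[array([0.5582, 0.1113, 0.02  ]), array([0.5056, 0.3295, 0.02  ]), array([0.5924, 0.3478, 0.02  ]), array([0.6408, 0.1322, 0.02  ])]
brush [array([0.539, 0.393, 0.038]), array([0.545, 0.422, 0.038]), array([0.433, 0.405, 0.038])]
```

View pics/z1.png

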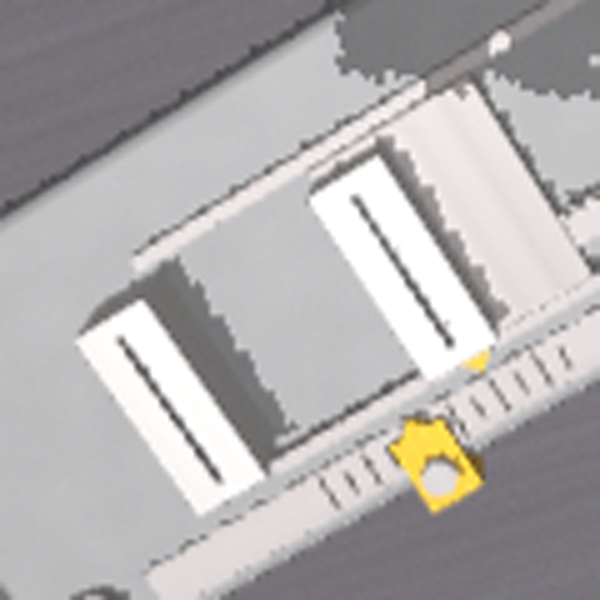

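```bash
python3 - <<'E'
from h import *
import pickle
o,c=pickle.load(open('pics/wrist1.pkl','rb'))
f=lambda u,v,z:onz(c,(220+(u-2)/5,180+(v-2)/5),z)[:2]
g=np.deg2rad(103.7);gy=np.array([np.cos(g),np.sin(g)]);gx=np.array([np.sin(g),-np.cos(g)])
d=[f(120,340,.042),f(218,480,.042)];s=[f(356,197,.042),f(450,345,.042)]
for a in (d,s): v=a[1]-a[0];print(np.linalg.norm(v),np.rad2deg(np.arctan2(v[1],v[0]))+90)
dm=sum(d)/2;sm=sum(s)/2;p=f(478,372,.027);m=f(420,418,.027)
k=onz(c,(381,189),.061)[:2]
for n,x in dict(dm=dm,sm=sm,p=p,m=m,k=k).items(): print(n,x.round(4),'gx',((x-dm)@gx).round(4),'gy',((x-dm)@gy).round(4))
M=R.from_rotvec(o['ee_rot']).as_matrix();print(M[:2,:2].T@(k-o['ee_pos'][:2]), M[:2,:2].T@gy)
E
```

```text
0.03248313001247656 103.08324609585819
0.03270713001049203 102.49123142592678
dm [0.5854 0.1766] gx 0.0 gy 0.0
sm [0.5737 0.2267] gx 0.0005 gy 0.0515
p [0.6011 0.2318] gx 0.0284 gy 0.0499
m [0.6065 0.2181] gx 0.0304 gy 0.0353
k [0.5531 0.3057] gx -0.0007 gy 0.1331
[ 0.05349811 -0.01729465] [ 0.84691828 -0.53172304]
```

Emit:
play_rows([
  [18, -6, 20],
  [18, -6, 30],
  [17.5, -5.3, 35],
  [0, 0, 30],
  [0, 0, 0],
], roll=[0, 0, 0, 0, 0])

```text
time: 3.1
ee_pos: [0.5485, 0.3065, 0.1451]
ee_rot: [-2.546, -1.839, 0.014]
force: [-0.3, -0.5, -0.1]
grip_width: 0.0854
```

```bash
python3 snap.py 2 wrist
```

```text
3.1 [0.5485 0.3065 0.1451] [0.314 0.949] [-0.29 -0.45 -0.08] 0.08537498219377809 [-0.579  0.732  0.042  1.673 -0.042  0.747  0.735]
```

View pics/wrist2.png

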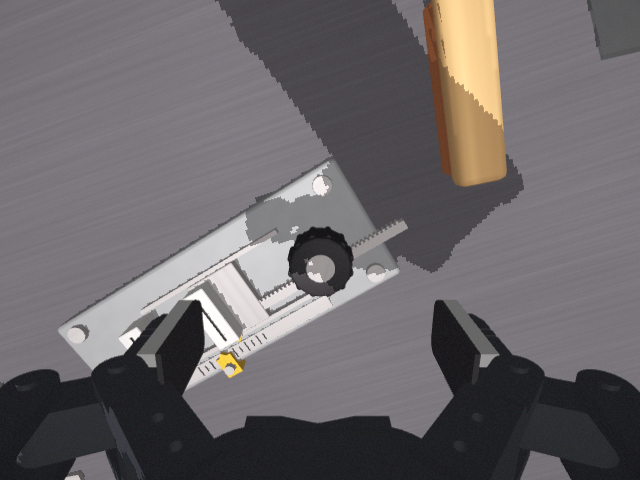

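```bash
python3 - <<'E'
from h import *
import pickle
o,c=pickle.load(open('pics/wrist2.pkl','rb'))
M=R.from_rotvec(o['ee_rot']).as_matrix();print(M.round(4))
for uv in [(321,268)]:
  for z in (.058,.061,.065):
    k=onz(c,uv,z);print(k, M.T@(k-o['ee_pos']))
E
```

```text
[[ 0.314   0.9494 -0.0077]
 [ 0.9494 -0.314  -0.0043]
 [-0.0065 -0.006  -1.    ]]
[0.55617942 0.3061043  0.058     ] [0.00258256 0.00792953 0.08700223]
[0.55509734 0.30644952 0.061     ] [0.00255108 0.00677588 0.08400921]
[0.55365456 0.30690981 0.065     ] [0.00250911 0.00523768 0.08001851]
```

Emit:
play_rows([
  [1, 3, 25],
  [1, 3, 30],
  [0, 0, 20],
  [0, 0, 10],
  [0, 0, 0],
], roll=[0, 0, 0, 0, 0])

```text
time: 3.65
ee_pos: [0.5584, 0.3068, 0.0647]
ee_rot: [2.548, 1.837, -0.0]
force: [0.1, 0.2, 0.0]
grip_width: 0.0854
```

Emit:
play_rows([
  [0, 0, 0],
  [0, 0, 0],
  [0, 0, 0],
  [0, 0, 0],
  [0, 0, 0],
  [0, 0, 0],
  [0, 0, 0],
  [0, 0, 0],
], roll=[0, 0, 0, 0, 0, 0, 0, 0], hand=1)

```text
time: 4.45
ee_pos: [0.5577, 0.3047, 0.0657]
ee_rot: [2.547, 1.836, -0.005]
force: [-3.6, -5.2, 10.0]
grip_width: 0.034
```

```bash
python3 snap.py 3 wrist side
```

```text
4.5 [0.5577 0.3047 0.0657] [0.316 0.949] [-2.81 -4.18  9.11] 0.03409765446997798 [-0.567  0.85   0.036  1.692 -0.044  0.604  0.743]
```

View pics/wrist3.png

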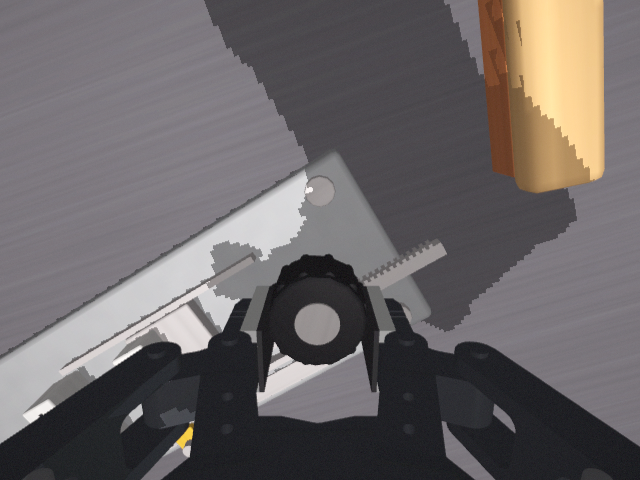

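Emit:
play_rows([
  [0, 0, 0],
  [0, 0, 0],
  [0, 0, 0],
  [0, 0, 0],
  [0, 0, 0],
  [0, 0, 0],
  [0, 0, 0],
  [0, 0, 0],
  [0, 0, 0],
  [0, 0, 0],
  [0, 0, 0],
  [0, 0, 0],
], roll=[0.07, 0.14, 0.14, 0.14, 0.14, 0.14, 0.14, 0.14, 0.14, 0.13, 0.1, 0])

```text
time: 5.75
ee_pos: [0.5542, 0.3026, 0.0656]
ee_rot: [3.123, -0.272, -0.013]
force: [-12.3, -11.0, 18.5]
grip_width: 0.0341
```

```bash
python3 snap.py 4 wrist side scene
```

```text
5.85 [0.5542 0.3025 0.0656] [ 0.985 -0.171] [-11.37 -10.06  18.68] 0.03448931684047516 [-0.782  0.891  0.407  1.704 -0.52   0.668 -0.263]
```

View pics/wrist4.png

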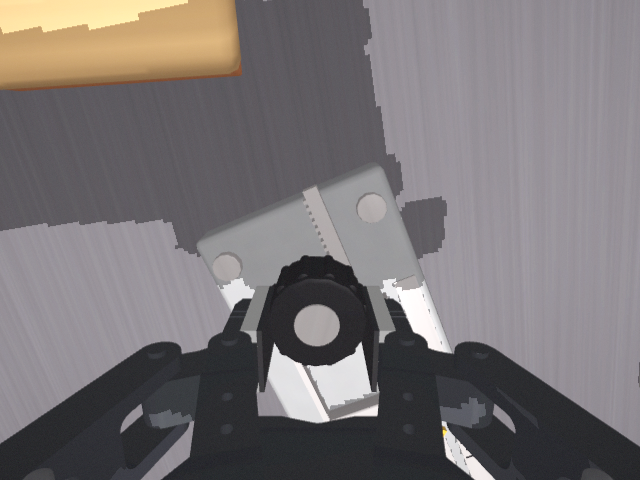

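Emit:
play_rows([
  [0, 0, 0],
  [0, 0, 0],
  [0, 0, 0],
  [0, 0, -10],
  [0, 0, -30],
  [0, 5, -40],
  [0, 10, -40],
  [0, 10, -30],
  [0, 0, 0],
], roll=[0, 0, 0, 0, 0, 0, 0, 0, 0], hand=0)

```text
time: 6.8
ee_pos: [0.5569, 0.2816, 0.22]
ee_rot: [-3.126, 0.27, -0.013]
force: [0.4, -0.5, -0.0]
grip_width: 0.0851
```

```bash
python3 snap.py 5 wrist
```

```text
6.8 [0.5569 0.2816 0.22  ] [ 0.985 -0.171] [ 0.39 -0.51 -0.04] 0.0851361064638145 [-0.825  0.68   0.524  1.651 -0.409  0.912 -0.318]
```

View pics/wrist5.png

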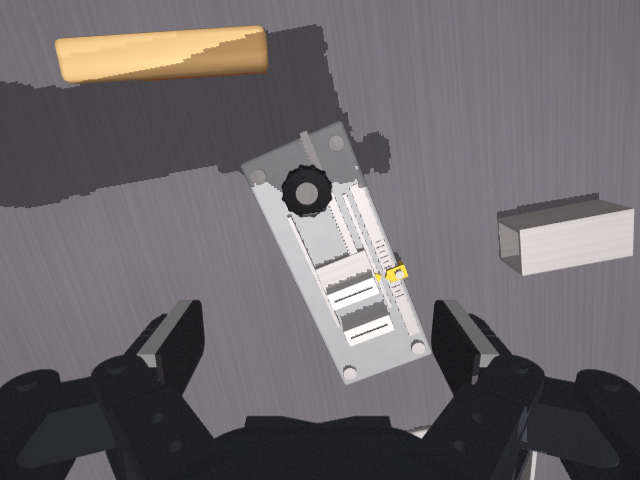

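Emit:
play_rows([
  [18, 15, 25],
  [18, 15, 30],
  [17, 15, 30],
  [0, 0, 10],
  [0, 0, 0],
  [0, 0, 0],
], roll=[0, 0, 0, 0, 0, 0])

```text
time: 7.45
ee_pos: [0.5978, 0.2308, 0.1192]
ee_rot: [-3.13, 0.264, 0.001]
force: [0.1, 0.3, 0.9]
grip_width: 0.0854
```

```bash
python3 snap.py 6 wrist
```

```text
7.45 [0.5978 0.2308 0.1192] [ 0.986 -0.168] [0.07 0.28 0.89] 0.08535275163056262 [-0.668  0.824  0.442  1.666 -0.475  0.761 -0.168]
```

View pics/wrist6.png

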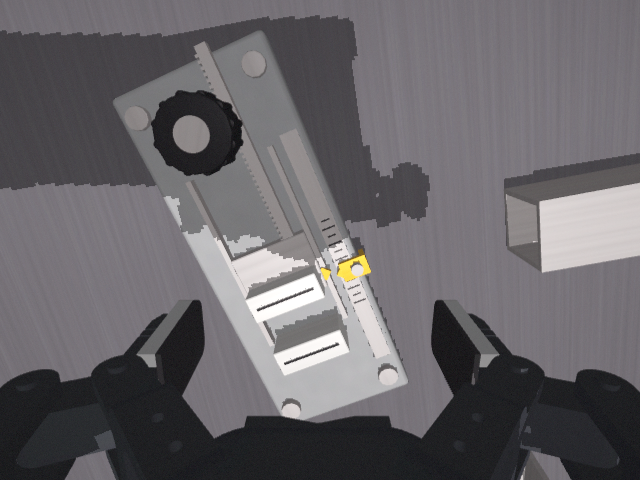

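```bash
python3 - <<'E'
import cv2
im=cv2.imread('pics/wrist6.png')[220:320,300:400]
cv2.imwrite('pics/z6.png',cv2.resize(im,None,fx=6,fy=6,interpolation=cv2.INTER_CUBIC))
im=cv2.imread('pics/wrist6.png')[255:385,235:365]
cv2.imwrite('pics/z6b.png',cv2.resize(im,None,fx=4.5,fy=4.5,interpolation=cv2.INTER_CUBIC))
E
```

```text
(no output)
```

View pics/z6.png

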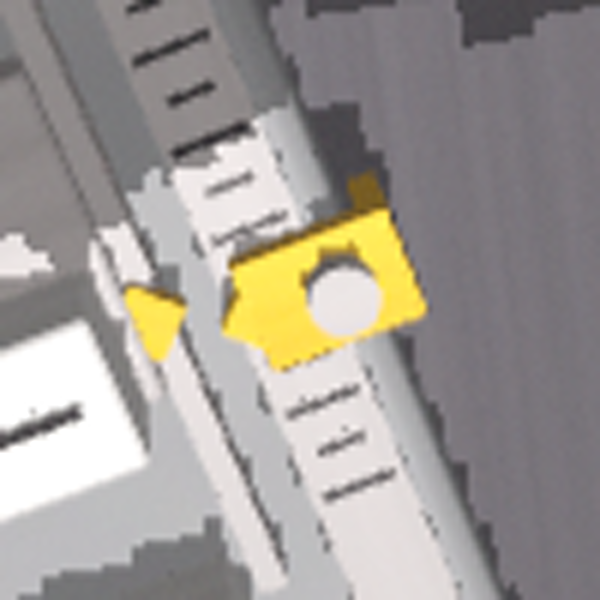

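View pics/z6b.png

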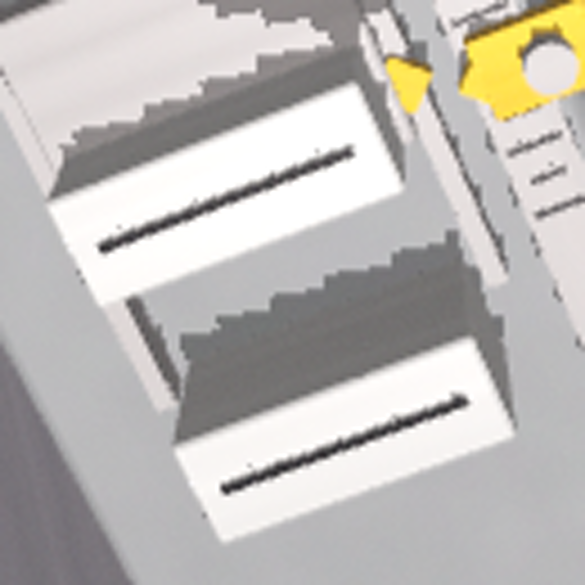

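```bash
python3 - <<'E'
from h import *
import pickle
ims={}
for k,(u0,v0) in {'1':(285,250),'5':(365,250),'2':(205,330)}.items():
    im=cv2.imread(f'pics/wrist{k}.png')[v0:v0+50,u0:u0+50]
    ims[k]=cv2.resize(im,(400,400),interpolation=cv2.INTER_NEAREST)
cv2.imwrite('pics/z156.png',np.hstack([ims['1'],ims['5']]))
cv2.imwrite('pics/z6n.png',cv2.resize(cv2.imread('pics/wrist6.png')[240:290,315:375],None,fx=12,fy=12,interpolation=cv2.INTER_NEAREST))
E
```

```text
(no output)
```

View pics/z156.png

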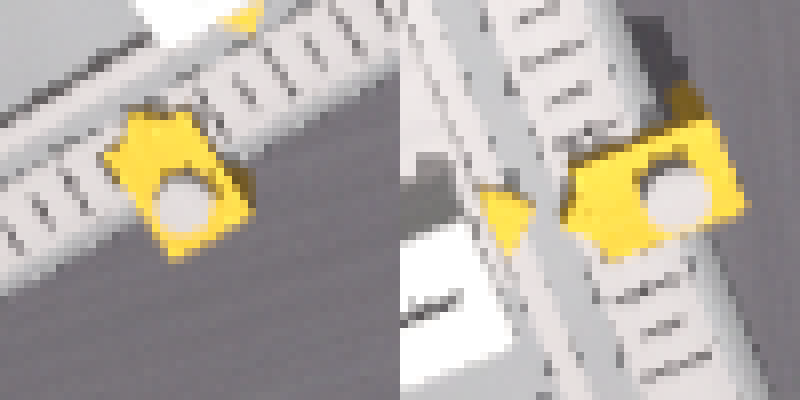

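View pics/z6n.png

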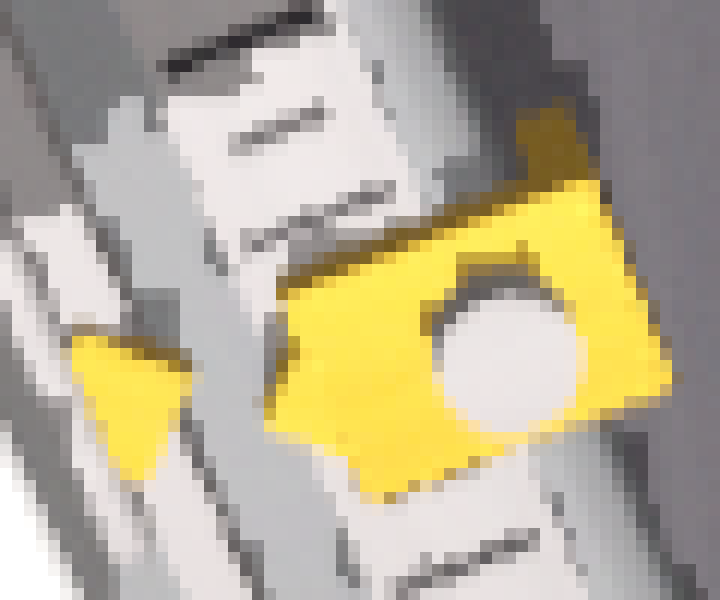

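```bash
python3 - <<'E'
from h import *
import pickle
C={k:pickle.load(open(f'pics/wrist{k}.pkl','rb')) for k in '156'}
m={'1':(301.8,263.6),'5':(385.6,277.2),'6':(337.1,275)}
p={'5':(381.9,276.2),'6':(331.1,270.8)}
g=np.deg2rad(103.5);gy=np.array([np.cos(g),np.sin(g)]);gx=np.array([np.sin(g),-np.cos(g)])
print(tri([ray(C[k][1],m[k]) for k in m]),tri([ray(C[k][1],m[k]) for k in '16']))
for k in '56':
  pp=onz(C[k][1],p[k],.027)[:2]
  for z in (.027,.03,.033,.036):
    mm=onz(C[k][1],m[k],z)[:2];print(k,z,'m',mm.round(4),'p-m gx,gy',((pp-mm)@gx*1e3).round(2),((pp-mm)@gy*1e3).round(2))
E
```

```text
(array([0.60766891, 0.21549949, 0.02449932]), [np.float64(0.0005316169439506785), np.float64(0.0004418166980113851), np.float64(0.000576466588439199)]) (array([0.6073856 , 0.21553113, 0.02500414]), [np.float64(0.0004954758268801772), np.float64(0.0004954758268801209)])
5 0.027 m [0.6077 0.2168] p-m gx,gy -2.6 2.14
5 0.03 m [0.6074 0.2181] p-m gx,gy -2.54 0.78
5 0.033 m [0.607  0.2194] p-m gx,gy -2.48 -0.58
5 0.036 m [0.6066 0.2207] p-m gx,gy -2.42 -1.93
6 0.027 m [0.6077 0.2159] p-m gx,gy -2.2 3.77
6 0.03 m [0.6077 0.2171] p-m gx,gy -2.53 2.58
6 0.033 m [0.6078 0.2183] p-m gx,gy -2.86 1.4
6 0.036 m [0.6078 0.2196] p-m gx,gy -3.18 0.22
```

Emit:
play_rows([
  [0, 0, 0],
  [0, 0, 0],
  [0, 0, 0],
  [0, 0, 0],
  [0, 0, 0],
  [0, 0, 0],
  [0, 0, 0],
  [11, -9, 5],
  [12, -10, 10],
  [0, 0, 0],
  [0, 0, 0],
], roll=[0.146, 0.146, 0.146, 0.146, 0.146, 0.146, 0.146, 0.146, 0, 0, 0])

```text
time: 8.6
ee_pos: [0.623, 0.2142, 0.1051]
ee_rot: [-2.465, 1.946, 0.001]
force: [-0.1, 0.0, 0.7]
grip_width: 0.0856
```

```bash
python3 snap.py 7 wrist
```

```text
8.6 [0.623  0.2142 0.1051] [ 0.232 -0.973] [-0.06  0.02  0.68] 0.08556661560449744 [-0.769  0.947  0.735  1.623 -0.781  0.887 -1.061]
```

View pics/wrist7.png

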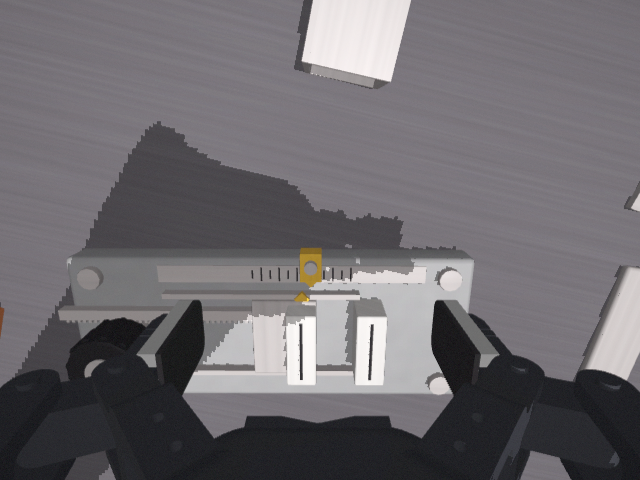

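```bash
python3 - <<'E'
import cv2
im=cv2.imread('pics/wrist7.png')
cv2.imwrite('pics/z7.png',cv2.resize(im[240:310,270:350],None,fx=8,fy=8,interpolation=cv2.INTER_NEAREST))
cv2.imwrite('pics/z7b.png',cv2.resize(im[285:395,260:410],None,fx=5,fy=5,interpolation=cv2.INTER_CUBIC))
E
```

```text
(no output)
```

View pics/z7.png

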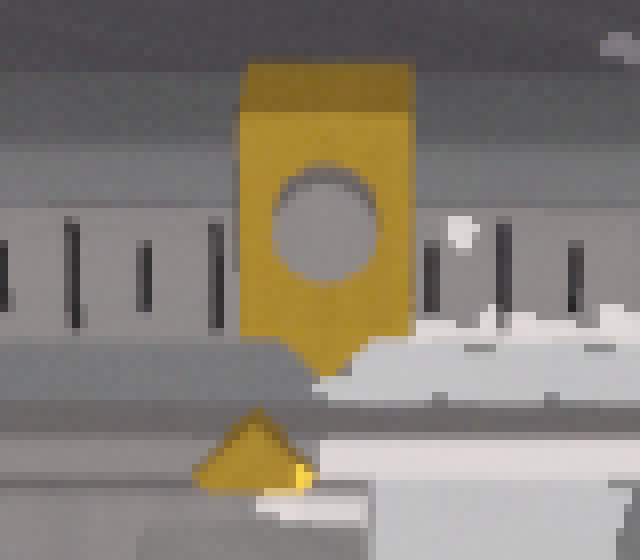

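View pics/z7b.png

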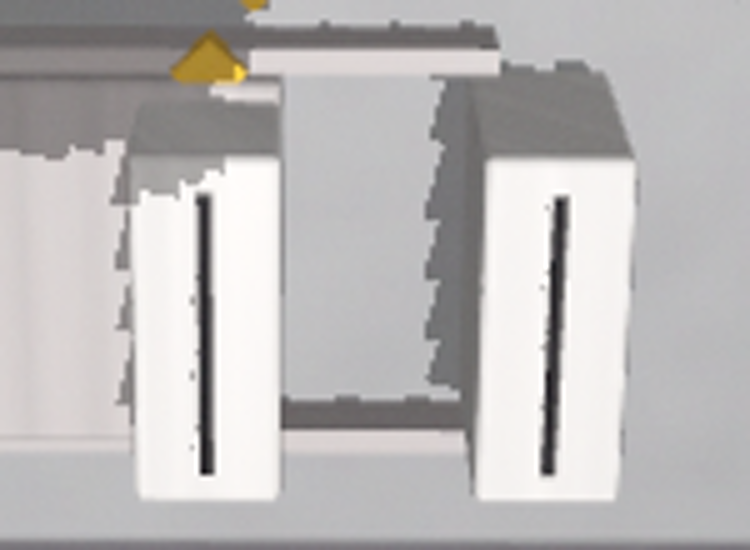

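```bash
python3 - <<'E'
from h import *
import pickle
o,c=pickle.load(open('pics/wrist7.pkl','rb'))
g=np.deg2rad(103.5);gy=np.array([np.cos(g),np.sin(g)]);gx=np.array([np.sin(g),-np.cos(g)])
f=lambda u,v,z:onz(c,(270+(u-4)/8,240+(v-4)/8),z)[:2]
h=lambda u,v:onz(c,(260+(u-2)/5,285+(v-2)/5),.042)[:2]
m=f(326,378,.027);p=f(255,410,.027)
s=[h(203,197),h(207,475)];d=[h(562,198),h(547,475)]
for a in(s,d):v=a[0]-a[1];print(np.linalg.norm(v),np.rad2deg(np.arctan2(v[1],v[0]))+90)
s=sum(s)/2;d=sum(d)/2
for n,x in dict(m=m,p=p,s=s,d=d).items():print(n,x.round(4),((x-d)@gx*1e3).round(2),((x-d)@gy*1e3).round(2))
M=R.from_rotvec(o['ee_rot']).as_matrix()
k=np.array([.5547,.306]);print(M[:2,:2].T@(k-o['ee_pos'][:2]), (d+.133*gy))
E
```

```text
0.033657257805685216 103.4760654475191
0.03353266280231955 102.93255112047123
m [0.6088 0.2149] 31.18 32.03
p [0.6054 0.219 ] 28.81 36.89
s [0.5774 0.2125] 0.05 37.04
d [0.586  0.1764] 0.0 0.0
[-0.10514581  0.04517091] [0.55490654 0.30575669]
```

Emit:
play_rows([
  [-35, 15, 0],
  [-35, 15, 0],
  [-34.5, 15, 0],
  [0, 0, 15],
  [0, 0, 24],
  [0, 0, 0],
], roll=[0, 0, 0, 0, 0, 0])

```text
time: 9.25
ee_pos: [0.5527, 0.3051, 0.0633]
ee_rot: [2.463, -1.944, -0.005]
force: [0.6, -0.4, -0.2]
grip_width: 0.0854
```

```bash
python3 snap.py 8 wrist
```

```text
9.25 [0.5527 0.3051 0.0633] [ 0.232 -0.973] [ 0.61 -0.43 -0.17] 0.08537634221926312 [-0.94   0.975  0.699  1.715 -0.852  0.789 -1.155]
```

View pics/wrist8.png

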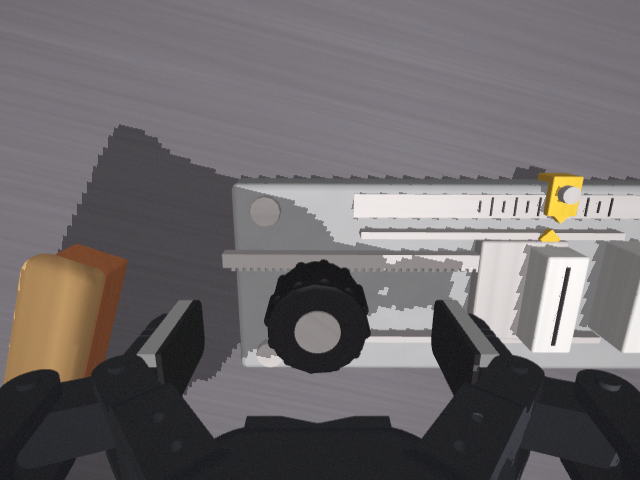

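Emit:
play_rows([
  [0, 0, 0],
  [0, 0, 0],
  [0, 0, 0],
  [0, 0, 0],
  [0, 0, 0],
  [0, 0, 0],
  [0, 0, 0],
], roll=[0, 0, 0, 0, 0, 0, 0], hand=1)

```text
time: 10.0
ee_pos: [0.5557, 0.3059, 0.0668]
ee_rot: [-2.462, 1.946, 0.003]
force: [-1.6, 1.8, 6.9]
grip_width: 0.034
```

```bash
python3 snap.py 9 wrist
```

```text
10.0 [0.5557 0.3059 0.0668] [ 0.231 -0.973] [-1.65  1.81  6.92] 0.03402264229260651 [-0.939  0.971  0.702  1.712 -0.852  0.791 -1.155]
```

Emit:
play_rows([
  [0, 0, 0],
  [0, 0, 0],
  [0, 0, 0],
  [0, 0, 0],
  [0, 0, 0],
  [0, 0, 0],
  [0, 0, 0],
], roll=[0.06, 0.1, 0.1, 0.1, 0.08, 0.04, 0])

```text
time: 10.75
ee_pos: [0.5557, 0.3053, 0.0668]
ee_rot: [-1.929, 2.478, 0.002]
force: [-2.5, 1.1, 7.1]
grip_width: 0.0337
```

```bash
python3 snap.py 10 wrist
```

```text
10.75 [0.5557 0.3053 0.0668] [-0.245 -0.969] [-2.46  1.09  7.13] 0.033734563428157734 [-0.991  1.015  0.814  1.714 -0.956  0.86  -1.555]
```

View pics/wrist10.png

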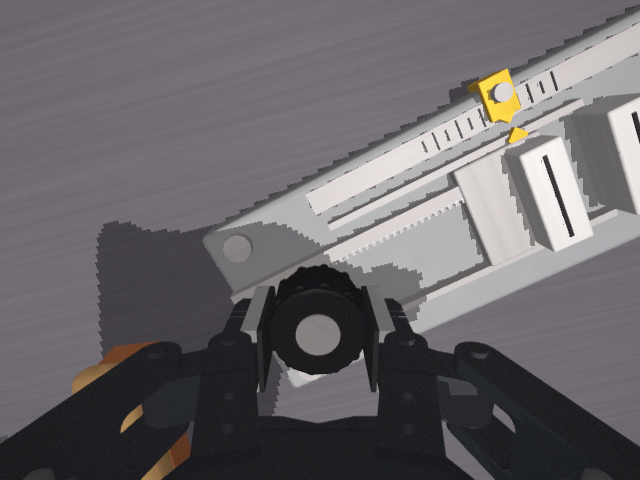

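Emit:
play_rows([
  [0, 0, 0],
  [0, 0, 0],
  [0, 0, 0],
  [0, 0, -10],
  [0, 0, -25],
  [0, 0, -10],
  [0, 0, 0],
  [20, -10, 0],
  [30, -12, 0],
  [30, -12, 0],
  [25, -10, 5],
  [0, 0, 0],
  [0, 0, 0],
], roll=[0, 0, 0, 0, -0.1, -0.14, -0.14, -0.1, 0, 0, 0, 0, 0], hand=0)

```text
time: 12.1
ee_pos: [0.6209, 0.2102, 0.1057]
ee_rot: [-2.463, 1.951, 0.0]
force: [0.3, 0.6, 0.5]
grip_width: 0.0854
```

```bash
python3 snap.py 11 wrist;  python3 - <<'E'
import cv2
im=cv2.imread('pics/wrist11.png')
cv2.imwrite('pics/z11.png',cv2.resize(im[240:320,270:370],None,fx=8,fy=7.5,interpolation=cv2.INTER_NEAREST))
E
```

```text
12.1 [0.6209 0.2102 0.1057] [ 0.229 -0.973] [0.26 0.61 0.51] 0.08536117325452976 [-0.767  0.943  0.736  1.632 -0.78   0.883 -1.057]
```

View pics/z11.png

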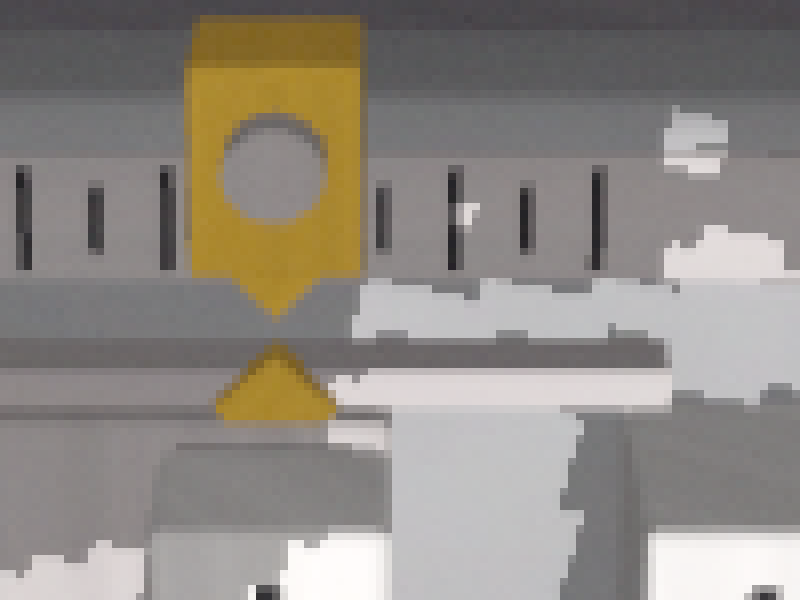

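View pics/wrist11.png

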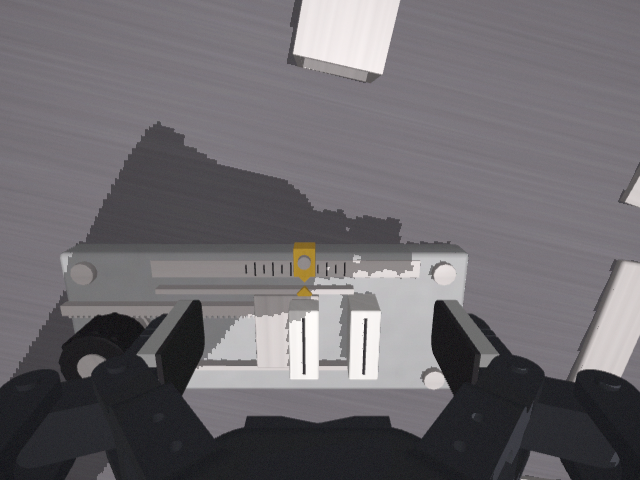

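Emit:
play_rows([
  [10, 4, -30],
  [30, 12, -30],
  [38, 16, -20],
  [38, 16, -10],
  [38, 16, -5],
  [38, 16, -5],
  [38, 16, -5],
  [38, 16, 0],
  [38, 16, 0],
  [38, 16, 0],
  [30, 14, 0],
  [9, 4, 0],
  [0, 0, 0],
], roll=[0, 0, 0, 0, 0, 0, 0, 0, 0, 0, 0, 0, 0], hand=0.5)

```text
time: 13.45
ee_pos: [0.5512, -0.1995, 0.2107]
ee_rot: [-2.463, 1.95, -0.0]
force: [0.1, 1.2, 0.5]
grip_width: 0.0426
```

```bash
python3 snap.py 12 wrist
```

```text
13.45 [ 0.5512 -0.1995  0.2107] [ 0.229 -0.973] [0.06 1.17 0.48] 0.04264929327319803 [-0.165  0.716  0.782  1.764 -0.618  0.925 -0.458]
```

View pics/wrist12.png

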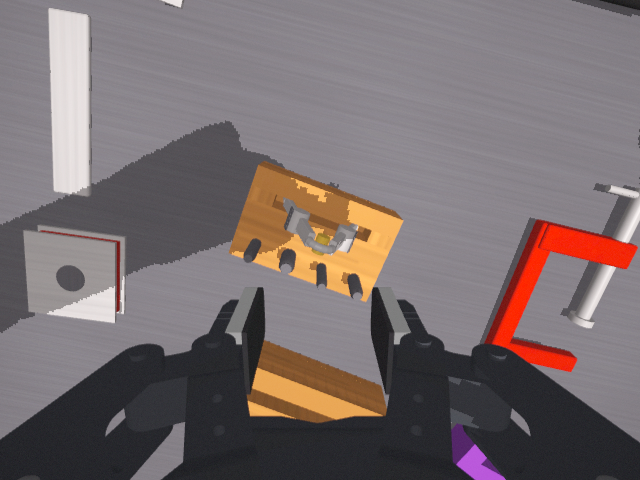

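```bash
 python3 - <<'E'
import cv2
im=cv2.imread('pics/wrist12.png')
cv2.imwrite('pics/z12.png',cv2.resize(im[155:305,225:410],None,fx=4.3,fy=4,interpolation=cv2.INTER_CUBIC))
E
```

```text
(no output)
```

View pics/z12.png

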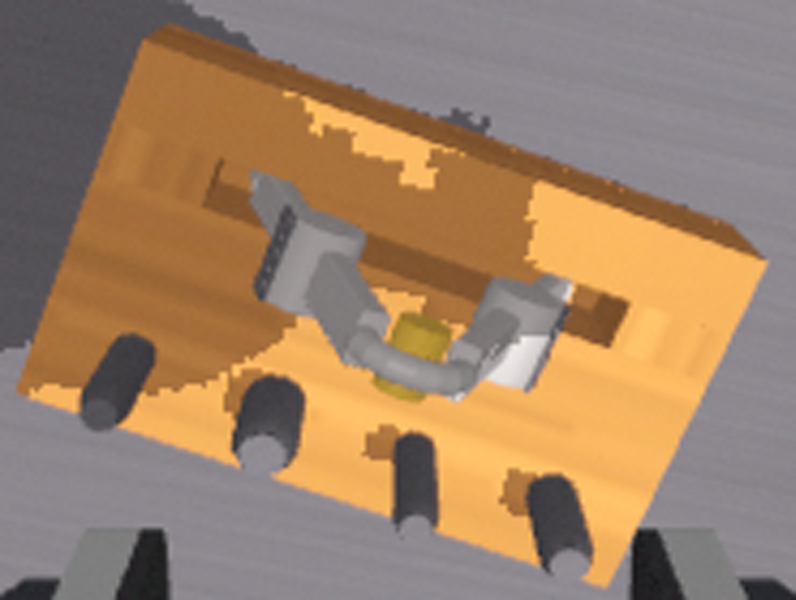

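```bash
 python3 - <<'E'
from h import *
import pickle
o,c=pickle.load(open('pics/wrist12.pkl','rb'))
f=lambda u,v,z:onz(c,(225+(u-2)/4.3,155+(v-2)/4),z)[:2]
A=f(213,183,.034);B=f(620,322,.034);a=f(275,252,.062);b=f(550,335,.062);t=f(415,372,.105)
cor=[f(145,40,.034),f(768,262,.034),f(605,586,.034),f(20,390,.034)]
ang=lambda p,q:np.rad2deg(np.arctan2(*(p-q)[::-1]))
print('slot',A,B,np.linalg.norm(A-B),ang(A,B),(A+B)/2)
print('boss',a,b,np.linalg.norm(a-b),ang(a,b),(a+b)/2)
print('bow',t)
print('block',[x.round(4) for x in cor],[np.linalg.norm(cor[i]-cor[(i+1)%4]).round(4) for i in range(4)],[ang(cor[0],cor[1]),ang(cor[3],cor[2])])
M=R.from_rotvec(o['ee_rot']).as_matrix()
for x in((a+b)/2,t):print(M[:2,:2].T@(x-o['ee_pos'][:2])*1e3)
# gauge
o,c=pickle.load(open('pics/wrist11.pkl','rb'))
E
```

```text
slot [ 0.55807429 -0.1636109 ] [ 0.54799378 -0.24181632] 0.07885242321174249 82.6551954538114 [ 0.55303403 -0.20271361]
boss [ 0.5543764  -0.17780244] [ 0.54999018 -0.2255148 ] 0.04791355173716471 84.74753588995843 [ 0.55218329 -0.20165862]
bow [ 0.55157173 -0.20166799]
block [array([ 0.582 , -0.1467]), array([ 0.5659, -0.2647]), array([ 0.4923, -0.2542]), array([ 0.5087, -0.1371])] [np.float64(0.1191), np.float64(0.0744), np.float64(0.1182), np.float64(0.0739)] [np.float64(82.25048415325416), np.float64(82.03927128494678)]
[ 2.30384067 -0.46841775]
[2.17277935 0.12900737]
```

Emit:
play_rows([
  [2.2, 0, 0],
  [0, 0, 20],
  [0, 0, 30],
  [0, 0, 30],
  [0, 0, 10],
  [0, 0, 0],
], roll=[0.1, 0.12, 0.12, 0.02, 0, 0], hand=0.15)

```text
time: 14.1
ee_pos: [0.5518, -0.1986, 0.1189]
ee_rot: [2.08, -2.354, -0.005]
force: [0.3, 0.1, -0.2]
grip_width: 0.0725
```

```bash
python3 snap.py 13 wrist
```

```text
14.1 [ 0.5518 -0.1986  0.1189] [-0.123 -0.992] [ 0.29  0.14 -0.15] 0.07254709605526274 [-0.15   0.861  0.766  1.827 -0.817  0.807 -0.647]
```

View pics/wrist13.png

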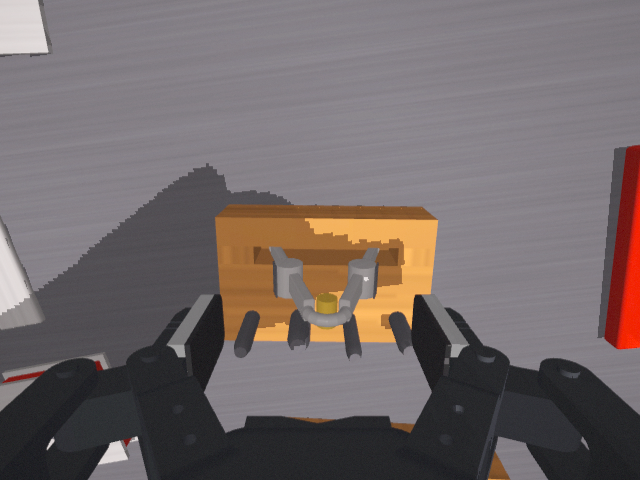

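```bash
 python3 - <<'E'
from h import *
import pickle
o,c=pickle.load(open('pics/wrist13.pkl','rb'))
M=R.from_rotvec(o['ee_rot']).as_matrix()
for uv,z in [((325.5,282),.065),((326.5,318),.1),((273.5,278),.065),((377.5,279),.065)]:
  x=onz(c,uv,z);print(x.round(4),(M.T@(x-o['ee_pos'])*1e3).round(1))
E
```

```text
[ 0.5506 -0.2019  0.065 ] [ 3.6  0.7 53.9]
[ 0.5506 -0.2017  0.1   ] [ 3.3  0.8 18.9]
[ 0.5556 -0.1777  0.065 ] [-21.1  -1.3  54. ]
[ 0.5491 -0.2266  0.065 ] [28.2 -0.9 53.9]
```

Shift +3.4 mm in tool x, descend 50 mm.

Emit:
play_rows([
  [3.4, 0, 10],
  [0, 0, 20],
  [0, 0, 15],
  [0, 0, 5],
  [0, 0, 0],
], roll=[0, 0, 0, 0, 0])

```text
time: 14.65
ee_pos: [0.5512, -0.2046, 0.0698]
ee_rot: [2.075, -2.358, -0.001]
force: [1.1, -0.3, 0.5]
grip_width: 0.0726
```

```bash
python3 snap.py 14 wrist
```

```text
14.65 [ 0.5512 -0.2046  0.0698] [-0.127 -0.992] [ 1.07 -0.33  0.54] 0.0726245491418465 [-0.104  0.924  0.699  1.843 -0.889  0.723 -0.586]
```

View pics/wrist14.png

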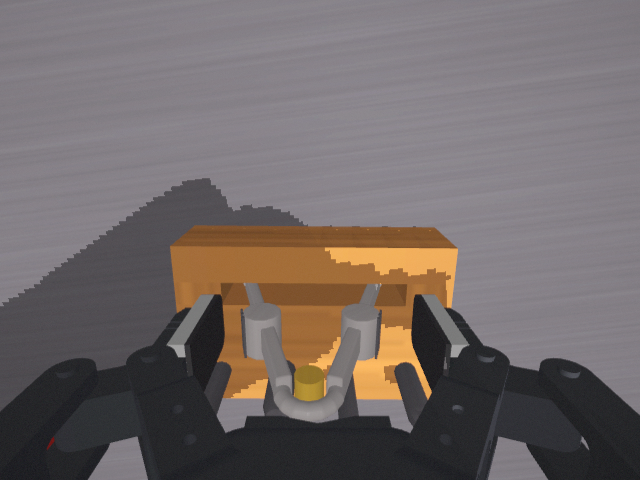

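Emit:
play_rows([
  [-2.3, 0, 0],
  [0, 0, 0],
  [0, 0, 0],
  [0, 0, 0],
  [0, 0, 0],
  [0, 0, 0],
  [0, 0, 0],
], roll=[0, 0, 0, 0, 0, 0, 0], hand=0.5)

```text
time: 15.4
ee_pos: [0.5528, -0.2024, 0.0716]
ee_rot: [-2.075, 2.357, -0.003]
force: [-0.2, 0.9, 5.8]
grip_width: 0.0428
```

```bash
python3 snap.py 15 wrist
```

```text
15.4 [ 0.5528 -0.2024  0.0716] [-0.127 -0.992] [-0.22  0.94  5.79] 0.0427502554902682 [-0.109  0.921  0.701  1.844 -0.89   0.723 -0.589]
```

View pics/wrist15.png

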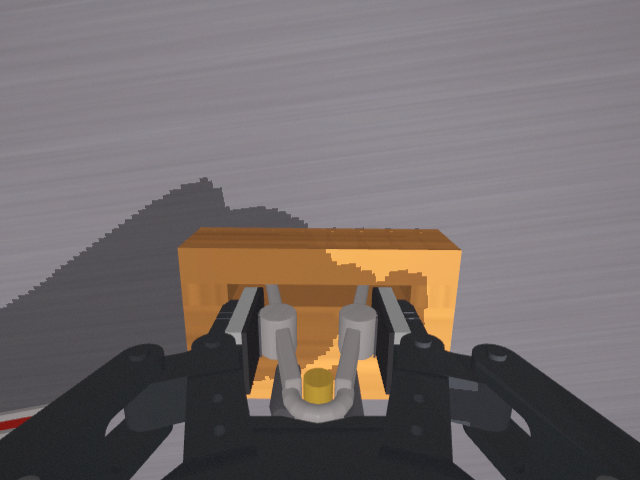

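Emit:
play_rows([
  [0, 0, -3],
  [0, 0, -6],
  [0, 0, -10],
  [0, 0, -20],
  [0, 0, -30],
  [0, 0, -30],
  [0, 0, -20],
  [0, 0, 0],
], roll=[0, 0, 0, 0, 0, 0, 0, 0])

```text
time: 16.25
ee_pos: [0.553, -0.2036, 0.1927]
ee_rot: [-2.074, 2.357, -0.008]
force: [0.6, -0.3, -1.2]
grip_width: 0.0428
```

```bash
python3 snap.py 16 wrist side scene
```

```text
16.35 [ 0.5517 -0.202   0.1895] [-0.127 -0.992] [-0.57 -0.66 -1.64] 0.042935565679950057 [-0.193  0.778  0.854  1.78  -0.722  0.929 -0.72 ]
```

View pics/wrist16.png

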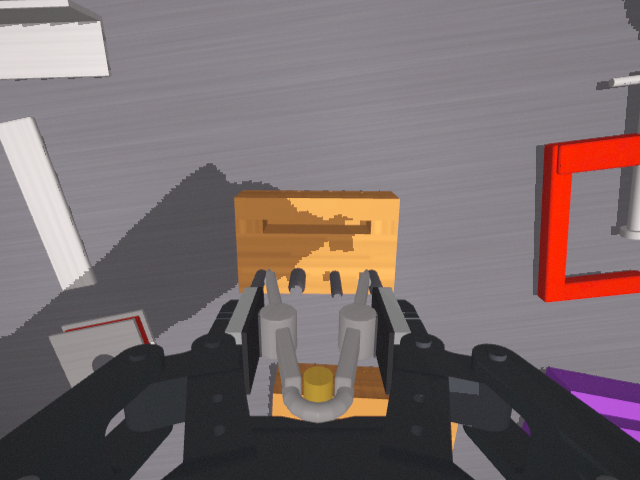

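View pics/side16.png

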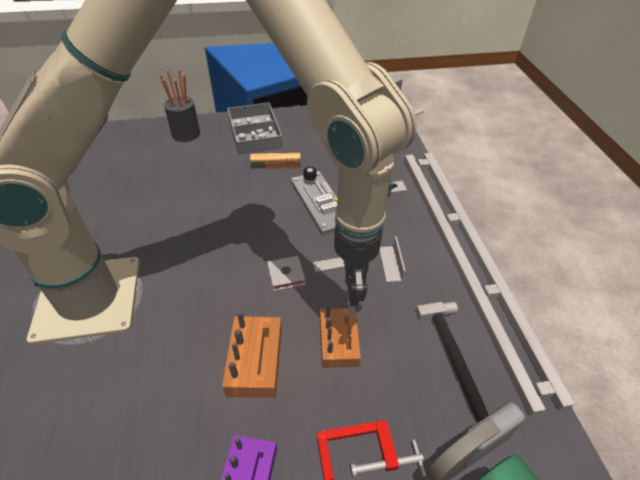

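```bash
 python3 - <<'E'
from h import *
import pickle
im=cv2.imread('pics/wrist11.png',0).astype(float)
o,c=pickle.load(open('pics/wrist11.pkl','rb'))
g=np.deg2rad(103.3);gy=np.array([np.cos(g),np.sin(g)]);gx=np.array([np.sin(g),-np.cos(g)])
res={}
for n,u0 in (('s',304),('d',365)):
  pts=[]
  for v in range(316,380):
    row=im[v,u0-6:u0+8]; 
    w=np.clip(150-row,0,None)
    if w.sum()>30 and row[0]>180 and row[-1]>180: pts.append(((w*np.arange(u0-6,u0+8)).sum()/w.sum(),v))
  pts=np.array(pts);W=np.array([onz(c,p,.042)[:2] for p in pts]);res[n]=W
  v=W[0]-W[-1];print(n,len(pts),pts[0],pts[-1],np.linalg.norm(v),np.rad2deg(np.arctan2(v[1],v[0]))+90,(W[0]+W[-1])/2)
s=(res['s'][0]+res['s'][-1])/2;d=(res['d'][0]+res['d'][-1])/2
print('spacing',(s-d)@gy*1e3,(s-d)@gx*1e3,np.mean(res['s']@gy)-np.mean(res['d']@gy)); print('mid',(s+d)/2)
E
```

```text
s 53 [302.85258964 321.        ] [303.55882353 373.        ] 0.03134219780636927 103.37654402457194 [0.57803782 0.20778808]
d 56 [365.21890547 319.        ] [363.390625 374.      ] 0.03312286852810022 103.55303993358338 [0.5857338  0.17636285]
spacing 32.35282287845894 -0.26019915386949355 0.03219683314925457
mid [0.58188581 0.19207547]
```

Emit:
play_rows([
  [0, 0, 0],
  [0, 0, 0],
  [0, 0, 0],
  [-10, -4, 0],
  [-25, -8, 0],
  [-36, -11, 0],
  [-36, -11, 0],
  [-36, -11, 0],
  [-36, -11, 0],
  [-36, -11, 0],
  [-36, -11, 0],
  [-36, -11, 0],
  [-36, -11, 0],
  [-32, -11, 0],
  [-16, -5, 0],
  [-5, -3, 0],
  [0, 0, 0],
  [0, 0, 0],
], roll=[-0.12, -0.12, -0.12, 0, 0, 0, 0, 0, 0, 0, 0, 0, 0, 0, 0, 0, 0, 0], hand=0.57)

```text
time: 18.2
ee_pos: [0.5809, 0.1885, 0.1894]
ee_rot: [2.46, -1.952, 0.001]
force: [-0.9, 0.7, -1.0]
grip_width: 0.0369
```

```bash
python3 snap.py 17 wrist side scene
```

```text
18.3 [0.581  0.1886 0.1896] [ 0.227 -0.974] [-0.15 -0.54 -0.71] 0.03659208659404509 [-0.827  0.794  0.82   1.713 -0.695  0.951 -1.073]
```

View pics/wrist17.png

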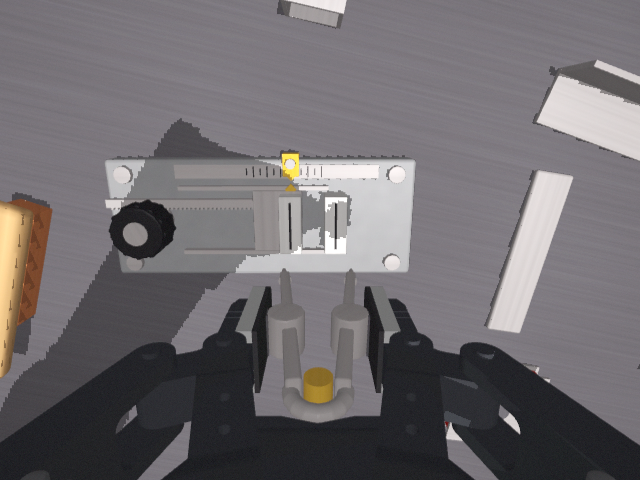

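View pics/side17.png

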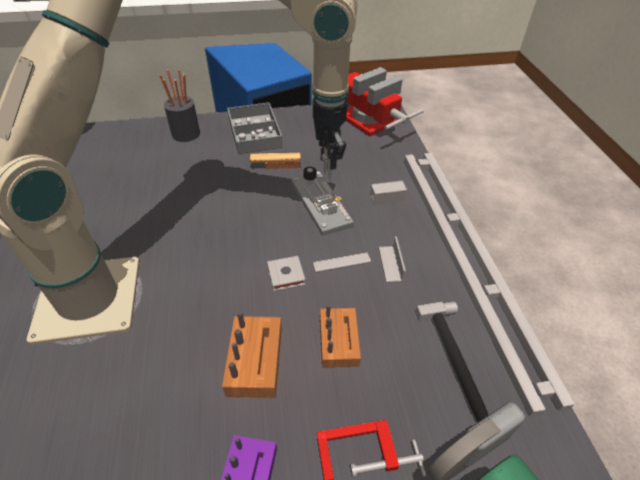

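```bash
 python3 - <<'E'
from h import *
import pickle
im=cv2.imread('pics/wrist17.png')
cv2.imwrite('pics/z17.png',cv2.resize(im[255:305,265:365],None,fx=8,fy=8,interpolation=cv2.INTER_NEAREST))
o,c=pickle.load(open('pics/wrist17.pkl','rb'))
M=R.from_rotvec(o['ee_rot']).as_matrix()
for dz in (.062,.065,.068):
  L=[M.T@(onz(c,uv,o['ee_pos'][2]-dz)-o['ee_pos'])*1e3 for uv in ((284,269.5),(351,270))]
  print(dz,L[0].round(1),L[1].round(1),(L[1]-L[0])[0].round(2))
E
```

```text
0.062 [-16.4  -2.6  62. ] [16.6 -2.3 62. ] 33.06
0.065 [-16.7  -1.4  65. ] [16.9 -1.2 65. ] 33.61
0.068 [-17.   -0.3  68. ] [17.2 -0.  68. ] 34.17
```

View pics/z17.png

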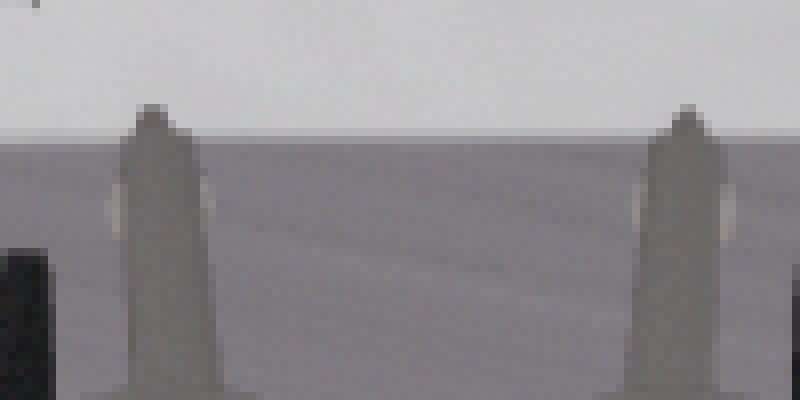

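Emit:
play_rows([
  [-3.3, 0, 10],
  [0, 0, 20],
  [0, 0, 25],
  [0, 0, 13],
  [0, 0, 3],
  [0, 0, 0],
  [0, 0, 0],
], roll=[0, 0, 0, 0, 0, 0, 0])

```text
time: 19.05
ee_pos: [0.5808, 0.194, 0.1192]
ee_rot: [-2.463, 1.948, -0.002]
force: [0.5, 0.4, -0.6]
grip_width: 0.0364
```

```bash
python3 snap.py 18 wrist;python3 - <<'E'
import cv2
im=cv2.imread('pics/wrist18.png')
cv2.imwrite('pics/z18.png',cv2.resize(im[215:305,255:375],None,fx=6.6,fy=6.6,interpolation=cv2.INTER_NEAREST))
E
```

```text
19.05 [0.5808 0.194  0.1192] [ 0.23  -0.973] [ 0.46  0.37 -0.63] 0.036442671150680346 [-0.793  0.877  0.742  1.756 -0.783  0.828 -1.01 ]
```

View pics/wrist18.png

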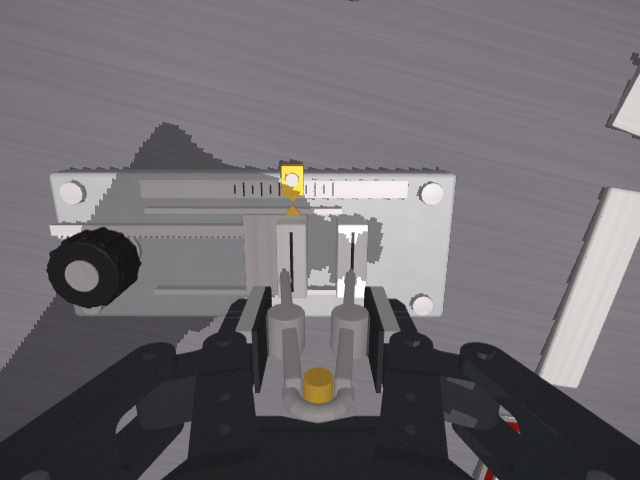

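View pics/z18.png

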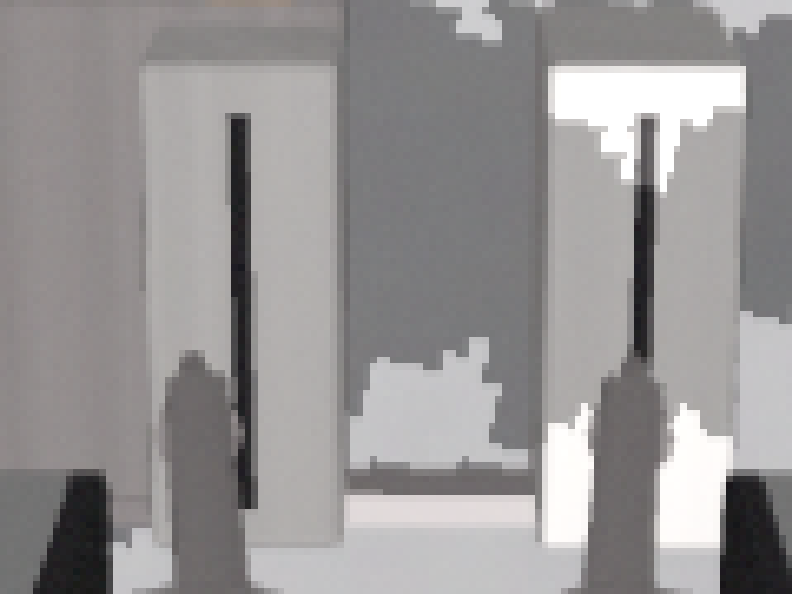

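Emit:
play_rows([
  [2.3, 0, 4],
  [0, 0, 3],
  [0, 0, 0],
  [0, 0, 0],
], roll=[0, 0, 0, 0])

```text
time: 19.5
ee_pos: [0.5805, 0.192, 0.1112]
ee_rot: [2.464, -1.948, -0.0]
force: [-0.7, -0.2, -1.7]
grip_width: 0.0369
```

```bash
python3 snap.py 19 wrist side scene;python3 - <<'E'
import cv2
im=cv2.imread('pics/wrist19.png')
cv2.imwrite('pics/z19.png',cv2.resize(im[215:305,255:375],None,fx=6.6,fy=6.6,interpolation=cv2.INTER_NEAREST))
im=cv2.imread('pics/side19.png')
cv2.imwrite('pics/z19s.png',cv2.resize(im[140:240,280:380],None,fx=6,fy=6,interpolation=cv2.INTER_CUBIC))
E
```

```text
19.6 [0.5807 0.192  0.1114] [ 0.231 -0.973] [-0.24 -0.13  0.75] 0.0372868467359092 [-0.785  0.886  0.732  1.761 -0.791  0.816 -1.   ]
```

View pics/z19.png

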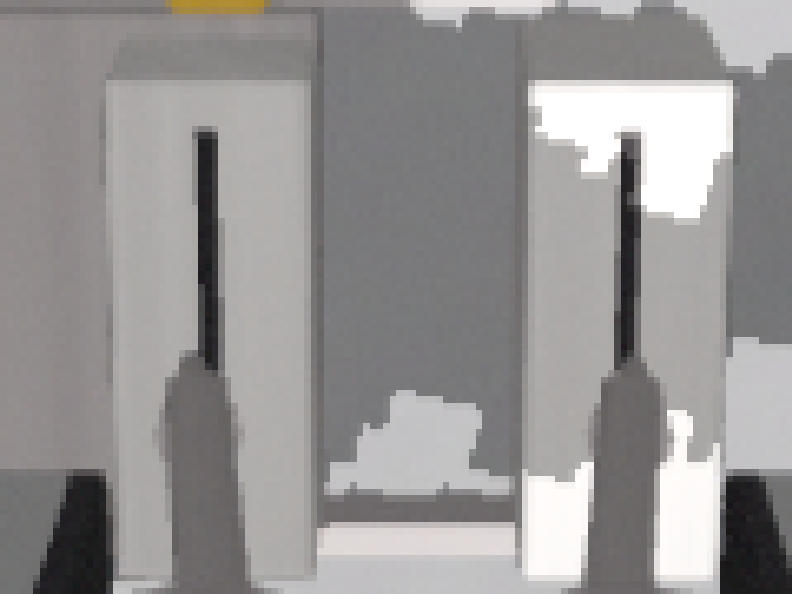

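View pics/z19s.png

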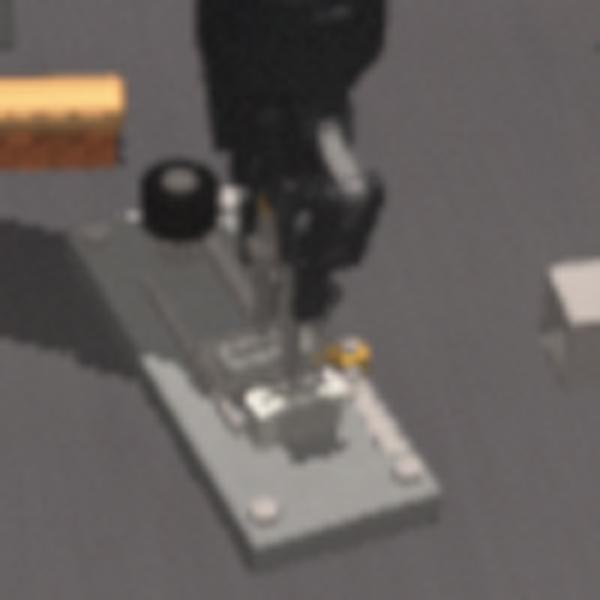

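```bash
python3 - <<'E'
import cv2
im=cv2.imread('pics/scene19.png')
cv2.imwrite('pics/z19c.png',cv2.resize(im[150:225,340:415],None,fx=8,fy=8,interpolation=cv2.INTER_CUBIC))
im=cv2.imread('pics/side19.png')
cv2.imwrite('pics/z19s.png',cv2.resize(im[170:220,305:355],None,fx=12,fy=12,interpolation=cv2.INTER_CUBIC))
E
```

```text
(no output)
```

View pics/z19c.png

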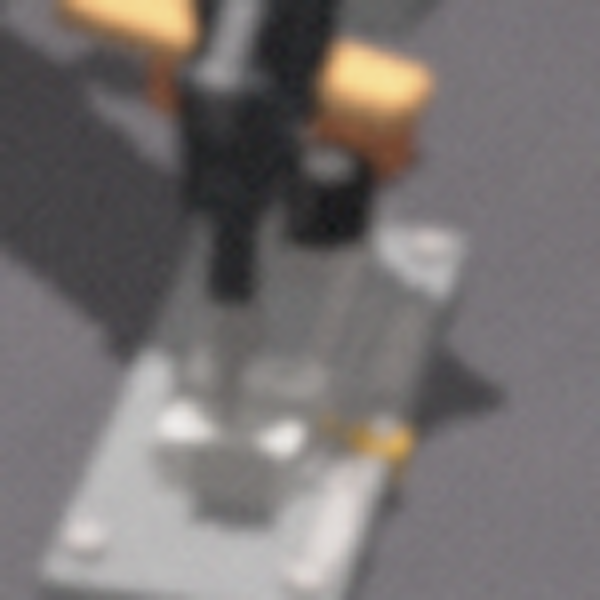

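View pics/z19s.png

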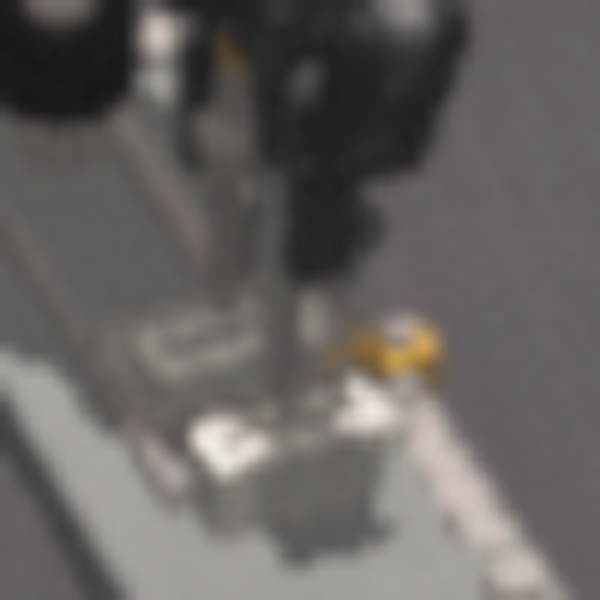

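Emit:
play_rows([
  [0.4, 0, 0],
  [0, 0, 1],
  [0, 0, 0],
  [0, 0, 0],
  [0, 0, 0],
], roll=[0, 0, 0, 0, 0], hand=0.574)

```text
time: 20.15
ee_pos: [0.5807, 0.1916, 0.1103]
ee_rot: [2.464, -1.948, -0.0]
force: [0.1, -0.6, -1.0]
grip_width: 0.0365
```

```bash
python3 snap.py 20 wrist wrist;python3 - <<'E'
import cv2
im=cv2.imread('pics/wrist20.png')
cv2.imwrite('pics/z20.png',cv2.resize(im[215:305,255:375],None,fx=6.6,fy=6.6,interpolation=cv2.INTER_NEAREST))
E
```

```text
20.2 [0.5807 0.1916 0.1103] [ 0.231 -0.973] [ 0.83  0.68 -1.03] 0.03660572139390731 [-0.784  0.887  0.731  1.762 -0.793  0.814 -0.998]
```

View pics/z20.png

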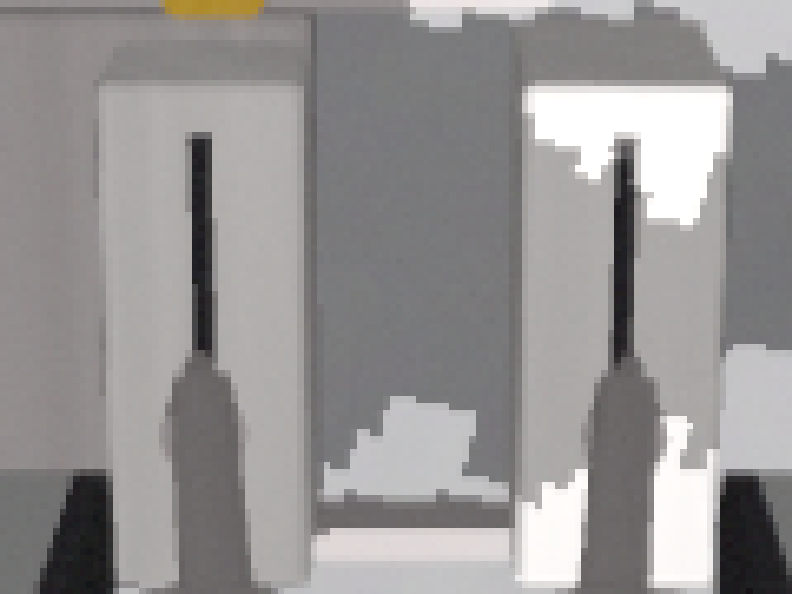

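Emit:
play_rows([
  [-0.2, 0, 0],
  [0, 0, 0],
  [0, 0, 0],
  [0, 0, 0],
  [0, 0, 0],
  [0, 0, 0],
  [0, 0, 0],
  [0, 0, 0],
], roll=[0, 0, 0, 0, 0, 0, 0, 0])

```text
time: 21.05
ee_pos: [0.5807, 0.1917, 0.1103]
ee_rot: [2.464, -1.948, -0.0]
force: [0.5, -0.2, -1.6]
grip_width: 0.0367
```

```bash
python3 snap.py 21 side wrist;python3 - <<'E'
import cv2
im=cv2.imread('pics/wrist21.png')
cv2.imwrite('pics/z21.png',cv2.resize(im[215:305,255:375],None,fx=6.6,fy=6.6,interpolation=cv2.INTER_NEAREST))
im=cv2.imread('pics/side21.png')
cv2.imwrite('pics/z21s.png',cv2.resize(im[170:220,305:355],None,fx=12,fy=12,interpolation=cv2.INTER_CUBIC))
E
```

```text
21.1 [0.5806 0.1918 0.1103] [ 0.231 -0.973] [-0.37  0.03 -0.76] 0.03688962726170644 [-0.784  0.887  0.731  1.762 -0.793  0.814 -0.998]
```

View pics/z21.png

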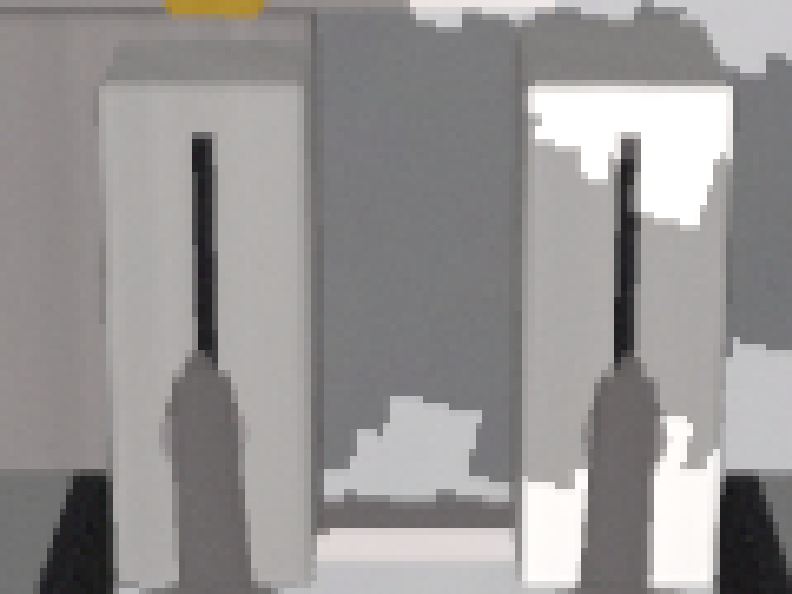

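View pics/z21s.png

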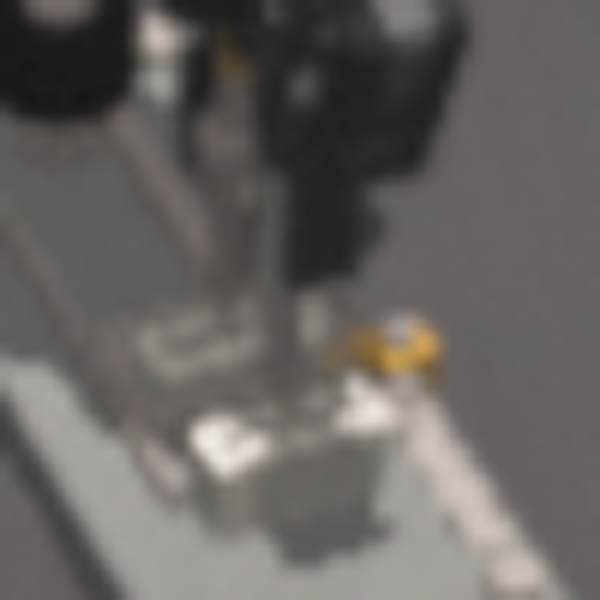

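View pics/wrist21.png

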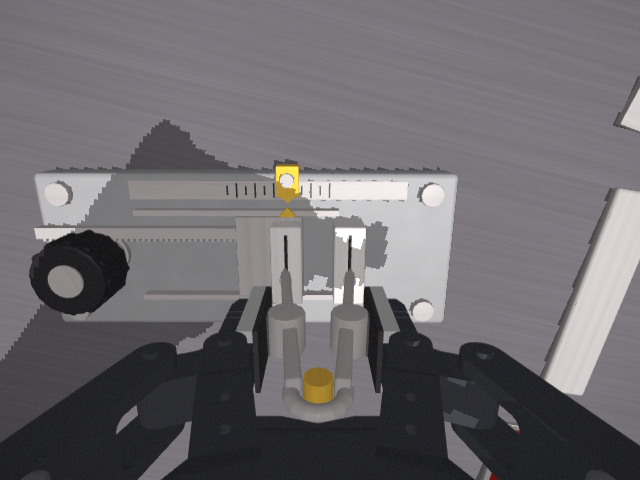

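```bash
python3 -c "
from plant import r
print(r.hand_in())"
```

```text
the job is handed in; nothing more can be done
None
```

I did the job in the order asked and handed it in at about 21 s of the 61 s allowed.

- **Knob:** I turned it clockwise in two goes and let go after each. The first left the pointer 4.9 mm short of the rider. After the second, a zoomed wrist picture showed the two tips facing each other to about 0.1 mm, and they still looked lined up in the last picture.
- **Dividers:** I lifted them points down from the smaller orange block and squeezed them to about 36.7 mm over the bosses. I carried them to the gauge and am holding them there, still squeezed.
- **Points on the lines:** In the last wrist picture each point stands over its line to about 0.2–0.3 mm along the travel.
- **No leaning:** The vertical force read only about −1 N, roughly the dividers' own weight.

**Checks that disagreed:**
- **Point spacing:** The grip opening gave about 32.4 mm between the points before the last adjustment, while the picture gave about 33.2 mm, against about 32.3 mm between the lines. I went by the picture and squeezed about 0.3 mm more.
- **Height above the lines:** It could not be measured directly. I estimate 2–4 mm from the arm's height and the picture's scale.

I didn't touch the other tools and offcuts, but took no separate pictures to check where they lie.

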